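Swap the headlight bulb and offer up the new one

TASK

Change the bulb of the grey headlight that lies face down on the bench: first draw the blown glass bulb out of its socket, lower it gently (do not drop it) into the open tin and let go of it there, then take the larger LED bulb, the one with three tabs on its collar, out of the carton and carry it over the clutter to the headlight. Finish still holding the LED bulb, quite still and upright, its nose centred about a centimetre above the socket hole and its three tabs turned to match the three notches (wide tab over wide notch), so that your mate can guide it home; the LED bulb must never touch the headlight. Leave the tin standing where it is, and everything else too.

Things in the scene. Friction and masses are not known exactly. Their poses are not given: they have to be found in the camera images.
- headlight: Grey plastic headlight, fixed, lens down, back up, 104 mm high (135 with the old bulb in). Rim 140 (its x) x 190 mm (y), 36 mm high, 214 mm over the ears; round shell 132 mm wide narrows to 62 mm at the socket ring. Origin: centre of its underside, z up; +x is the wide notch's side, an adjuster with white knob reaches 102 mm to -x at 42-55 mm height. Thin wire clip hangs at -y.
- socket (a point): Centre of the socket's mouth, 104 mm above the bench, axes as the headlight's. Vertical hole, 34 mm diameter, over 60 mm deep, in a flat seat 4 mm below this point. A lip round the seat (48 mm inside, 62 outside) rises to this point's height, with three notches: wide (16.5 mm) at +x, narrow (11.5 mm) at +120 and -120 degrees.
- old_bulb: Blown glass bulb, loose, 36-56 g, nose down in the socket, flange on the seat. Origin: tip of the nose, z up along the bulb. Glass nose 17 mm diameter, z 0 to 47 mm; flange 42 mm diameter, z 52 to 55, with three tabs out to 26 mm radius (wide at +x); round metal base 22 mm diameter, z 55 to 75, to grip; three blades within 16 mm width, up to z 88.
- old_bulb_flange (a point): Centre of the flange of the old bulb, 53.5 mm above the tip of its nose.
- tin: Open cylindrical metal milk-powder tin, plain, loose, 240-390 g, standing on the bench: 100 mm outside, 94 mm inside diameter, 110 mm high, inner floor 4 mm above the bench. Origin: centre of its underside, z up. Empty.
- carton: Open bulb carton with pale moulded insert, fixed: 114 (its x) x 190 mm (y), flat top 60 mm above the bench, folded-out flaps on the x sides. Two round wells, 22 mm diameter, 54 mm deep, 50 mm to either side of its centre along y, an LED bulb standing nose down in each. Origin: centre of its underside.
- led_bulb: New LED bulb, loose, 80-130 g, nose down in either well, flange on the carton's top: tip 12 mm above the bench. Origin: tip of the nose, z up. Nose 16 mm diameter, z 0-48 mm; flange 42 mm, z 48-51, tabs to 26 mm radius: wide (12 mm) at +x, narrow (7) at +-120 degrees; neck 22 mm; finned heat sink z 58-96, 38 mm along x, 30 along y: grip its flat +y and -y sides.
- led_tab (a point): Middle of the outer part of the wide tab of the new LED bulb: 24 mm from the bulb's axis along its +x, 49.5 mm above the nose tip.
- small_bulb: The other LED bulb, which is not wanted: loose, in the other well; plain round collar of 30 mm without tabs, round heat sink of 25 mm diameter, top 36 mm above the carton. Origin: tip of its nose. Leave alone.
- carb: Aluminium carburettor body, loose, standing on its float bowl, about 90 x 70 mm and 102 mm high, behind the tin as seen from the robot. Origin: centre of its underside. Leave alone.
- mallet: Mallet with black rubber tips on a 60 mm thick, 96 mm long head and a 245 mm wooden handle, loose, lying near the far edge, 60 mm high. Origin: under the middle of the head; the handle runs along its -x. Leave alone.
- spanner: Steel combination spanner, 175 mm long, 8 mm thick, loose, lying flat near the far edge. Origin: middle. Leave alone.
- grease_pot: Closed grey plastic grease pot, 68 mm diameter, 65 mm high, loose, near the far edge. Origin: centre of its underside. Leave alone.
- float_bowl: Loose aluminium carburettor float bowl, an open box 62 x 50 x 32 mm, near the far edge. Origin: centre of its underside. Leave alone.
- driver: Screwdriver with black handle, 200 mm long, loose, lying near the far edge. Origin: near its middle. Leave alone.

How it is judged (in metres and radians):
On the way, in this order (a step that is already met when the one before it is completed fails the run):
1. the old bulb lies in the tin, let go (horizontal distance between old_bulb_flange and tin below 0.047 m and z of old_bulb_flange in the frame of tin below 0.085 m and contact force between the fingers and old_bulb below 0.1 N and linear speed of old_bulb below 0.05 m/s), for 0.2 s.
2. the new LED bulb is drawn clear of the carton, in the gripper (height (world z) of led_bulb above 0.062 m and contact force between the fingers and led_bulb above 0.5 N), for 0.1 s.
At the end, for the whole second after the job is handed in: LED bulb held still in the gripper, nose 3-20 mm above the socket mouth, within 7 mm of its axis, upright within 0.12 rad, tabs within 0.2 rad of the notches (wide to wide), not touching the headlight; old bulb released, at rest in the upright tin, its flange at least 25 mm below the rim (horizontal distance between led_bulb and socket below 0.007 m and z of led_bulb in the frame of socket between 0.003 and 0.02 m and angle between led_bulb's own z axis and vertical below 0.12 rad and angle between the x axis of led_bulb and the x axis of socket, either way round below 0.2 rad and x of led_tab in the frame of socket above 0.01 m and contact force between the fingers and led_bulb above 0.5 N and contact force between led_bulb and headlight below 0.05 N and linear speed of led_bulb below 0.015 m/s and angular speed of led_bulb below 0.15 rad/s and horizontal distance between old_bulb_flange and tin below 0.047 m and z of old_bulb_flange in the frame of tin below 0.085 m and contact force between the fingers and old_bulb below 0.1 N and linear speed of old_bulb below 0.03 m/s and angle between tin's own z axis and vertical below 0.1 rad); the arm keeps its last pose, push and grip.
It fails at once if the LED bulb touches the headlight (contact force between led_bulb and headlight above 0.3 N).
It fails at once if the old bulb is dropped into the tin (it moves faster than 0.7 m/s inside the tin) (horizontal distance between old_bulb_flange and tin below 0.047 m and z of old_bulb_flange in the frame of tin below 0.12 m and linear speed of old_bulb above 0.7 m/s).
It fails at once if the old bulb is pressed or knocked against the tin with more than 22 N (contact force between old_bulb and tin above 22 N).
It fails at once if the tin is pushed more than 30 mm or tipped (distance of tin from where it was at the start of the episode above 0.03 m or angle between tin's own z axis and vertical above 0.3 rad).
It fails at once if a bystander (small LED bulb, carburettor, mallet, spanner, grease pot, float bowl, screwdriver) is moved more than 20 mm (distance of any of carb, mallet, spanner, grease_pot, float_bowl, driver, small_bulb from where it was at the start of the episode above 0.02 m).
It also fails if it takes over 58 s, if anything falls off the work surface, if the arm or the gripper's body presses on something with over 40 N, if the wrist force passes 120 N, or if a joint passes its speed limit or range.

ROBOT

A 6-joint arm with a two-finger parallel gripper is mounted at the origin on the work surface. World frame = base frame: x ahead of the robot, y to its left, z up, the work surface at z = 0. Lengths are in m, angles in degrees, forces in N, time in s.
With the tool pointing down it reaches from about 0.3 to 0.775 m from the base axis. Payload 14.6 kg.
Tool frame: the origin (TCP) lies between the finger pads; the fingertips stand 22 mm ahead of it and the grasp point (between the pads) lies 3 mm ahead of it; z points along the fingers, y is the direction in which the jaws open and shut (so a half turn about z gives the same grasp; the last joint's range is limited). The gripper opens to 94 mm and grips with 3 to 60 N. Pads are 16 mm wide; open, the fingers measure 119 mm over their backs; the gripper's body (75 mm by 177 mm) begins 78 mm behind the grasp point.
Start: joints at [61.1, 17.183, 87.147, -0, 75.671, -3.816], TCP at [0.233, 0.498, 0.227] pointing down, gripper open.
Joint ranges: [-173.82, 173.82], [-45.26, 126.66], [13.44, 144.39], [-59.66, 239.66], [0, 175.72], [-146.38, 146.38]. Speed limits (degrees/s): [127.2, 127.2, 147.25, 180, 180, 180].

INTERFACE

Orientations are given as a 3x3 rotation matrix whose columns are the frame's x, y, z axes.
In Python, from plant import * gives the robot as it stands.
- The arm moves only by the tool step_arm, never from a script. Its argument "rows" is a list of rows, each a list of 7 numbers: the shift along the tool's x, y, z in cm, then the turn, a rotation vector about the tool's x, y, z in degrees, then the closure in counts, from 0 (fully open) to 255 (shut). A call has exactly 8 rows; each row is the pose to reach, as a shift and turn from the pose commanded when the call began, along the tool's axes at that moment; what a row does not reach only later rows make up. A row lasts 1/10 s, in which the tool goes at most 50 mm and 8.59 degrees, less where a joint would pass 70% of its speed; a pose out of reach is approached as far as the arm can. A call with a gripper value outside its range is refused whole. The fingers move at their own pace and stop on an object; "grip_force" is the grip in N (left out, the last holds). Time passes only in rows, so rows that repeat a pose let the fingers close, or fill a call up. It gives the time, the measured TCP pose, the force and the opening at its end, in the units of the state.
- read_state(): the state, without advancing time (a new reading comes with each control period).
- camera(name): name is "scene" or "top" or "wrist"; returns the picture (384x512x3 uint8, blue, green, red); there is no depth.
- get_calibration(name): a dict with "camera_matrix" (3x3 intrinsics, pixels), "R" (3x3) and "t" (3): a world point X has camera coordinates R X + t. Camera axes: x right, y down, z forward; pixel columns grow to the right and rows downward; lengths in m; the calibration is good to about 2 mm. A picture is of the moment at which its call begins: read the wrist's pose just before it. get_calibration takes no time and is no camera call; for the wrist camera it gives the pose at the moment of the call.
- close_job(): hands the job in, once; it reports no verdict.
The state is a dict: "clock": time; "joint_positions": joint angles; "qvel": joint speeds; "tau": joint torques, N m; "tcp_pos": TCP position; "eef_rot": TCP orientation; "force": force on the tool from outside, world axes, zero at the start; "torque": the same for the moment, N m; "finger_gap": finger opening in m.
Only numpy, scipy, OpenCV 4.12 (cv2) and the standard library are available. Lean on these libraries where they do the work, as an engineer would, in place of code of your own. Each camera call takes 0.05 s, during which the arm holds its last target.

## Working session

There is one attempt and no reset: what is moved stays moved. The work goes in short steps, Python scripts to look and compute and a tool call to move; the robot and the scene stay as the last step left them, time stands still between calls to the robot, and variables do not carry over. Pictures are saved under pics/ and viewed, and the job is handed in when it is done.

Besides the shell and the picture viewer there is one more tool, called after "Call:" as name(argument=value, ...) on one line, values as JSON. step_arm: Moves the arm, as the interface text tells. Its arguments: {"type":"object","properties":{"rows":{"type":"array"},"grip_force":{"type":"number"}},"required":["rows"]}

```bash
ls; mkdir -p pics; cat > h.py <<'E'
from plant import *
import numpy as np, cv2
E
python3 - <<'E'
from h import *
s=read_state()
for k,v in s.items(): print(k,np.round(v,4).tolist())
for n in ("scene","top","wrist"):
    c=get_calibration(n); print(n,{k:np.round(v,4).tolist() for k,v in c.items()})
    cv2.imwrite(f"pics/{n}0.png",camera(n))
E
```

```text
pics
clock 0.0
joint_positions [61.0995, 17.2147, 87.179, -0.0007, 75.6696, -3.8164]
qvel [-0.0792, 0.0143, 0.1427, 0.0663, -0.0535, -0.0743]
tau [0.0007, -53.1828, -35.273, 0.0708, 0.0246, -0.0001]
tcp_pos [0.2331, 0.4979, 0.2269]
eef_rot [[-0.9057, 0.4239, -0.0005], [0.4239, 0.9057, -0.001], [0.0001, -0.0011, -1.0]]
force [0.5686, 1.0742, 0.8663]
torque [-0.014, 0.0177, -0.0817]
finger_gap 0.0938
scene {'camera_matrix': [[491.996, 0.0, 250.1258], [0.0, 491.996, 192.0654], [0.0, 0.0, 1.0]], 'R': [[-0.1886, 0.982, 0.0094], [0.8436, 0.1669, -0.5103], [-0.5027, -0.0883, -0.8599]], 't': [0.1009, -0.4591, 1.498]}
top {'camera_matrix': [[383.0061, 0.0, 260.9079], [0.0, 383.0061, 188.4504], [0.0, 0.0, 1.0]], 'R': [[-0.0182, -0.9998, -0.012], [-0.9828, 0.0201, -0.1837], [0.1839, 0.0085, -0.9829]], 't': [0.0432, 0.637, 0.9435]}
wrist {'camera_matrix': [[307.494, 0.0, 257.2709], [0.0, 307.494, 197.8463], [0.0, 0.0, 1.0]], 'R': [[0.4235, 0.9059, -0.001], [0.8718, -0.4073, 0.272], [0.246, -0.116, -0.9623]], 't': [-0.5503, -0.0288, 0.3933]}
```

View pics/scene0.png

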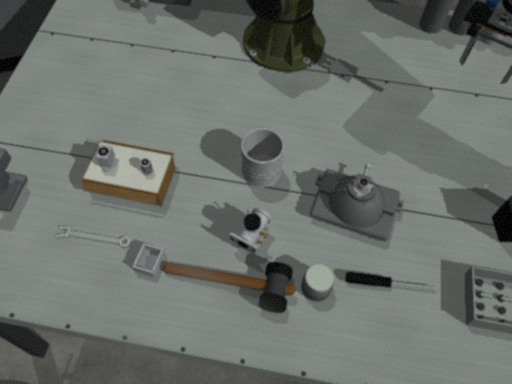

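View pics/top0.png

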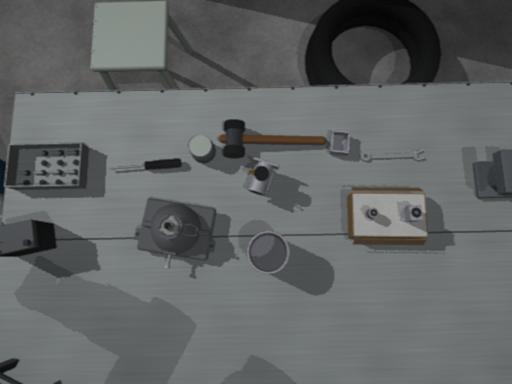

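View pics/wrist0.png

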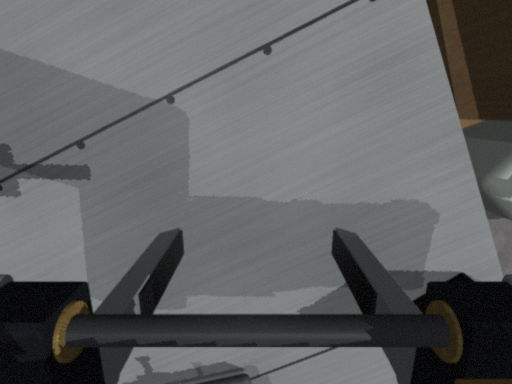

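```bash
cat >> h.py <<'E'
def back(n,u,v,z,c=None):
    c=c or get_calibration(n); K,R,t=[np.array(c[k]) for k in("camera_matrix","R","t")]
    t=t.ravel(); d=R.T@np.linalg.solve(K,[u,v,1.]); o=-R.T@t
    return o+d*(z-o[2])/d[2]
def proj(n,X,c=None):
    c=c or get_calibration(n); K,R,t=[np.array(c[k]) for k in("camera_matrix","R","t")]
    p=K@(R@np.array(X)+t.ravel()); return p[:2]/p[2]
def crop(img,x0,y0,x1,y1,f,name):
    cv2.imwrite(name,cv2.resize(img[y0:y1,x0:x1],None,fx=f,fy=f,interpolation=cv2.INTER_CUBIC))
E
python3 - <<'E'
from h import *
t=cv2.imread("pics/top0.png"); s=cv2.imread("pics/scene0.png")
a=cv2.resize(t[190:280,125:225],None,fx=4,fy=4,interpolation=2)
b=cv2.resize(t[180:270,340:440],None,fx=4,fy=4,interpolation=2)
c=cv2.resize(s[155:245,300:400],None,fx=4,fy=4,interpolation=2)
d=cv2.resize(s[125:215,80:180],None,fx=4,fy=4,interpolation=2)
im=np.vstack([np.hstack([a,b]),np.hstack([c,d])])
cv2.imwrite("pics/z0.png",cv2.resize(im,(666,600)) if 0 else im[:720,:800][:600] )
cv2.imwrite("pics/z1.png",np.hstack([c,d]))
print("socketish",back("top",171,223,.104),"tin",back("top",268,252,.11),"carton",back("top",388,216,.06),"led",back("top",413,212,.108),"small",back("top",372,212,.096),"carb",back("top",260,175,.1))
E
```

```text
socketish [0.54724414 0.25364321 0.104     ] tin [0.47219626 0.01620538 0.11      ] carton [ 0.55881603 -0.29453315  0.06      ] led [ 0.56229868 -0.34082521  0.108     ] small [ 0.56569224 -0.24416859  0.096     ] carb [0.66468176 0.03219324 0.1       ]
```

View pics/z0.png

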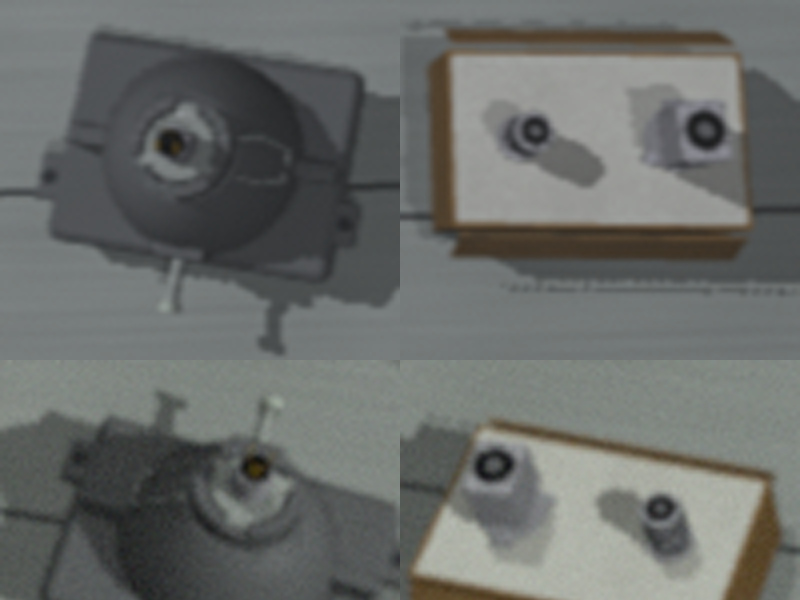

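View pics/z1.png

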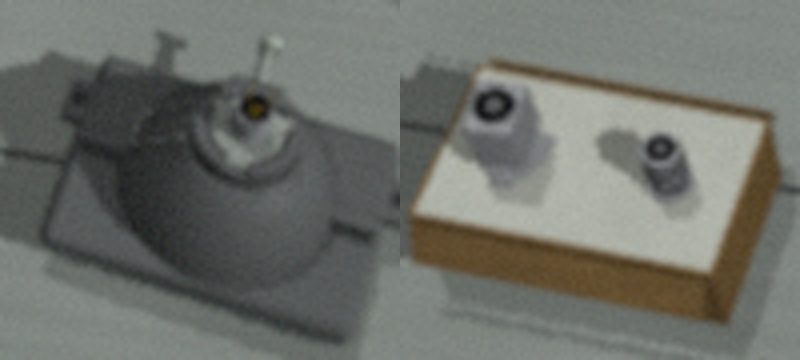

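```bash
cat >> h.py <<'E'
def tool(dx,dy,dz):  # world shift->tool cm using measured rot
    R=np.array(read_state()["eef_rot"]); return (R.T@np.array([dx,dy,dz])*100)
E
python3 - <<'E'
from h import *
s=read_state();R=np.array(s["eef_rot"]);p=np.array(s["tcp_pos"])
c=get_calibration("wrist");Rc=np.array(c["R"]);o=-Rc.T@np.array(c["t"]).ravel()
print("cam in tool",R.T@(o-p),"axes",(R.T@Rc.T).round(3).tolist())
# headlight points in top: ears
k=lambda x,y:(125+x/4,190+y/4)
for nm,q,z in [("earL",k(50,175),.036),("earR",k(347,222),.036),("knob",k(170,300),.048),("lip c",k(188,147),.104),("tl",k(93,35),.036),("tr",k(362,78),.036),("bl",k(53,235),.036),("br",k(328,277),.036)]: print(nm,back("top",*q,z).round(4))
k=lambda x,y:(300+x/4,155+y/4)
print("scene lip",back("scene",*k(245,128),.104))
E
```

```text
cam in tool [ 0.07949707  0.00063681 -0.15885228] axes [[0.0, -0.962, -0.272], [1.0, 0.0, 0.0], [-0.0, -0.272, 0.962]]
earL [0.5274 0.3581 0.036 ]
earR [0.4931 0.1622 0.036 ]
knob [0.4454 0.2737 0.048 ]
lip c [0.538  0.2509 0.104 ]
tl [0.6202 0.333  0.036 ]
tr [0.5876 0.1527 0.036 ]
bl [0.4883 0.3545 0.036 ]
br [0.4581 0.1743 0.036 ]
scene lip [0.54271394 0.25656243 0.104     ]
```

```bash
python3 - <<'E'
from h import *
s=read_state();p=s["tcp_pos"]
print(tool(.540-p[0],.2535-p[1],.235-p[2]))
E
```

```text
[-38.16143715  -9.13137912  -0.79158132]
```

Call:
step_arm(rows=[[-5,-1.2,-0.1,0,0,-4,0],[-10,-2.4,-0.2,0,0,-8,0],[-15,-3.6,-0.3,0,0,-12,0],[-20,-4.8,-0.4,0,0,-16,0],[-25,-6,-0.5,0,0,-16,0],[-30,-7.2,-0.6,0,0,-16,0],[-35,-8.4,-0.7,0,0,-16,0],[-38.2,-9.1,-0.8,0,0,-16,0]], grip_force=12)

```text
clock: 0.95
tcp_pos: [0.5421, 0.2517, 0.2352]
eef_rot: [[-0.987, 0.159, -0.0], [0.159, 0.987, -0.0], [0.0, -0.0, -1.0]]
force: [-0.5, 0.8, -0.2]
finger_gap: 0.0938
```

```bash
python3 - <<'E'
from h import *
camera("top")
import time
for i in range(4): camera("top")
s=read_state();print(s["clock"],s["tcp_pos"],s["qvel"])
c=get_calibration("wrist");im=camera("wrist");np.save("c1.npy",c,allow_pickle=True)
cv2.imwrite("pics/w1.png",im)
print("flange",proj("wrist",[.540,.2535,.103],c),proj("wrist",[.540,.2535,.136],c))
crop(im,140,80,390,270,3,"pics/w1z.png")
E
```

```text
1.2 [0.54015745 0.25393383 0.23505307] [ 1.43810267 -0.80295543  0.33792999  0.04331015  0.00759104  0.04287747]
flange [256.07909539 194.96111103] [255.93742845 204.82810957]
```

View pics/w1z.png

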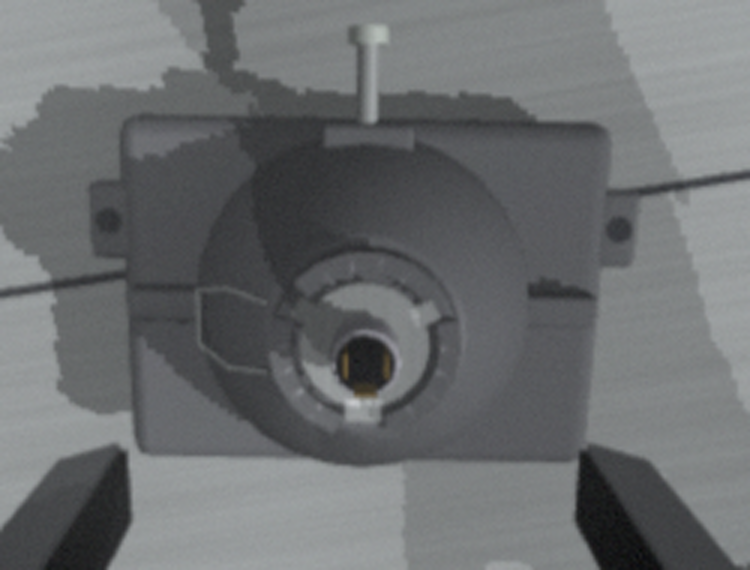

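```bash
python3 - <<'E'
from h import *
c=np.load("c1.npy",allow_pickle=True).item()
k=lambda x,y:(140+x/3,80+y/3)
B=lambda x,y,z:back("wrist",*k(x,y),z,c)
L=B(367,337.5,.104);print("lip",L,"basetop",B(365,361,.123))
for a,b in [((125,118,.036),(605,125,.036)),((107,220,.036),(619,229,.036)),((140,455,.036),(585,460,.036))]:
    d=B(*a)-B(*b);print(a,B(*a),B(*b),np.degrees(np.arctan2(d[1],d[0])), (B(*a)+B(*b))/2)
kn=B(369,36,.052);print(kn, np.degrees(np.arctan2(*(L-kn)[1::-1])))
w=B(362,410,.103);print(w, np.degrees(np.arctan2(*(w-L)[1::-1])))
s=read_state();p=s["tcp_pos"];print(p,np.array(s["eef_rot"]).round(3).tolist())
E
```

```text
lip [0.53823777 0.25996343 0.104     ] basetop [0.54049632 0.2586903  0.123     ]
(125, 118, 0.036) [0.45740113 0.18146956 0.036     ] [0.48840332 0.35954169 0.036     ] -99.87615057099029 [0.47290222 0.27050562 0.036     ]
(107, 220, 0.036) [0.49371956 0.16602558 0.036     ] [0.52846057 0.36161547 0.036     ] -100.07192845809828 [0.51109007 0.26382052 0.036     ]
(140, 455, 0.036) [0.59117105 0.15726321 0.036     ] [0.62257529 0.3399186  0.036     ] -99.75557729656934 [0.60687317 0.24859091 0.036     ]
[0.443846   0.27613491 0.052     ] -9.72170075681281
[0.56294179 0.25446338 0.103     ] -12.551503811465526
[0.53986992 0.25441488 0.23529562] [[-0.988, 0.157, -0.0], [0.157, 0.988, -0.0], [0.0, -0.0, -1.0]]
```

```bash
python3 - <<'E'
from h import *
s=read_state();p=s["tcp_pos"]
print(tool(.5393-p[0],.259-p[1],.1285-p[2]))
E
```

```text
[ 0.12340849  0.44488508 10.67957747]
```

Call:
step_arm(rows=[[0.1,0.4,3,0,0,0,80],[0.1,0.4,6,0,0,0,110],[0.1,0.4,8,0,0,0,110],[0.1,0.4,9.5,0,0,0,110],[0.1,0.4,10.3,0,0,0,110],[0.1,0.4,10.6,0,0,0,110],[0.1,0.4,10.6,0,0,0,110],[0.1,0.4,10.6,0,0,0,110]], grip_force=12)

```text
clock: 2.05
tcp_pos: [0.5405, 0.2581, 0.1304]
eef_rot: [[-0.987, 0.158, 0.001], [0.158, 0.987, 0.001], [-0.001, 0.001, -1.0]]
force: [-0.4, 0.3, 0.6]
finger_gap: 0.0535
```

```bash
python3 - <<'E'
from h import *
im=camera("wrist"); crop(im,140,80,390,280,3,"pics/w2z.png");s=read_state();print(s["tcp_pos"],s["finger_gap"])
E
```

```text
[0.5405358  0.25800579 0.13033202] 0.053437789890160625
```

View pics/w2z.png

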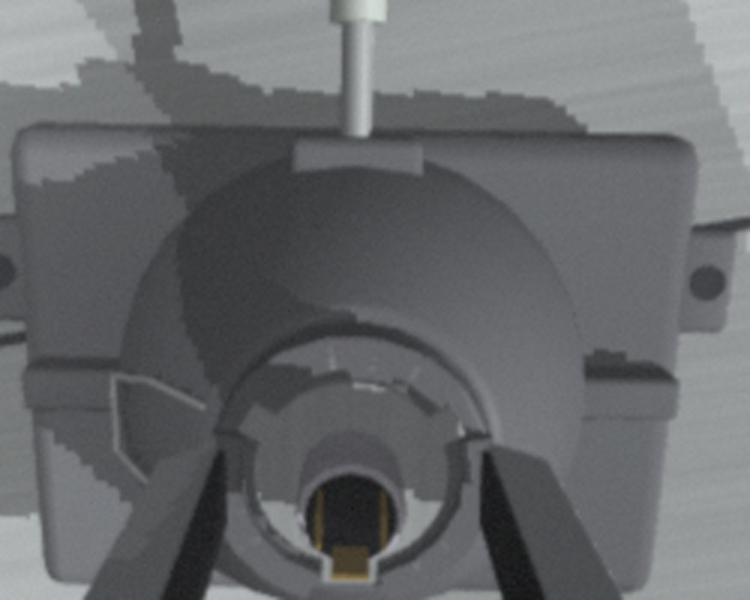

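Call:
step_arm(rows=[[0,0,0.1,0,0,0,180],[0,0,0.1,0,0,0,240],[0,0,0.1,0,0,0,240],[0,0,0.1,0,0,0,240],[0,0,0.1,0,0,0,240],[0,0,0.1,0,0,0,240],[0,0,-0.5,0,0,0,240],[0,0,-1,0,0,0,240]], grip_force=12)

```text
clock: 2.9
tcp_pos: [0.5402, 0.2579, 0.14]
eef_rot: [[-0.987, 0.158, 0.0], [0.158, 0.987, 0.0], [-0.0, 0.0, -1.0]]
force: [-0.0, -0.2, -0.7]
finger_gap: 0.0216
```

```bash
python3 - <<'E'
from h import *
im=camera("wrist"); crop(im,140,80,390,280,3,"pics/w3z.png");s=read_state();print(s["clock"],s["tcp_pos"],s["finger_gap"],s["force"])
E
```

```text
2.95 [0.54060914 0.25802386 0.14095121] 0.022042496837557914 [-0.92230437  0.47625106 -0.11409013]
```

View pics/w3z.png

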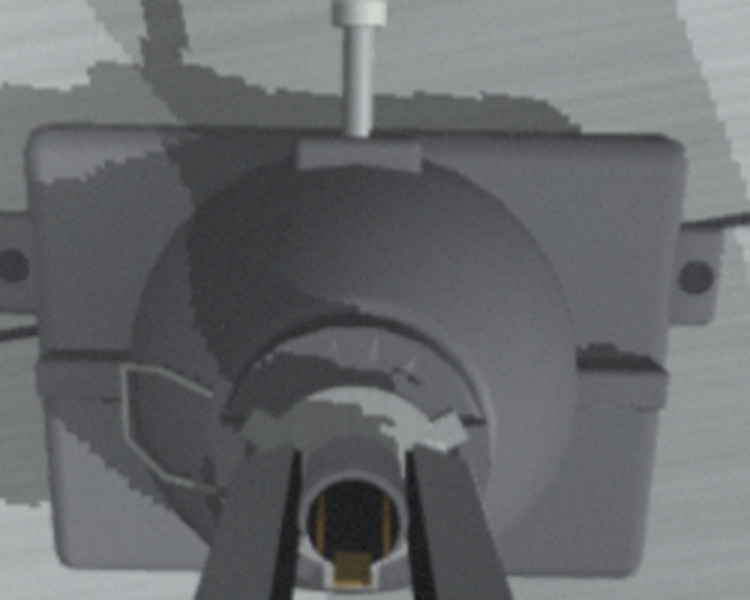

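```bash
python3 - <<'E'
from h import *
t=cv2.imread("pics/top0.png"); s=cv2.imread("pics/scene0.png")
a=cv2.resize(t[225:280,235:300],None,fx=6,fy=6,interpolation=2)
b=cv2.resize(s[125:190,230:295],None,fx=6,fy=6,interpolation=2)
h=max(a.shape[0],b.shape[0]);im=np.zeros((h,780,3),np.uint8);im[:a.shape[0],:390]=a;im[:b.shape[0],390:]=b
cv2.imwrite("pics/tin0.png",im)
s=read_state();p=s["tcp_pos"]
print(tool(0,0,.222-p[2]),tool(.472-p[0],.018-p[1],.222-p[2]))
E
```

```text
[-1.05145782e-02  6.32158606e-03 -8.10486964e+00] [  2.97479735 -24.77823061  -8.12807383]
```

View pics/tin0.png

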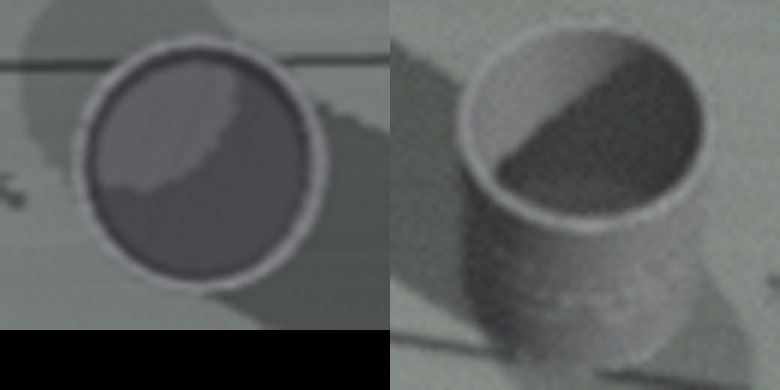

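```bash
python3 - <<'E'
from h import *
print(back("top",268.4,252.4,.11),back("scene",262.2,145.8,.11))
E
```

```text
[0.47122845 0.01526321 0.11      ] [0.47783076 0.01706881 0.11      ]
```

Call:
step_arm(rows=[[0,0,-1.5,0,0,0,240],[0,0,-3.5,0,0,0,240],[0,0,-6,0,0,0,240],[0,0,-8,0,0,0,240],[0.3,-3,-8.3,0,0,0,240],[0.9,-7,-8.3,0,0,0,240],[1.4,-11,-8.3,0,0,0,240],[1.8,-15,-8.3,0,0,0,240]])

```text
clock: 3.75
tcp_pos: [0.4981, 0.1113, 0.2235]
eef_rot: [[-0.988, 0.157, 0.001], [0.157, 0.988, 0.0], [-0.001, 0.0, -1.0]]
force: [0.2, -1.1, -0.1]
finger_gap: 0.0218
```

Call:
step_arm(rows=[[0.3,-3,0,0,0,0,240],[0.6,-6,0,0,0,0,240],[0.8,-8,0,0,0,0,240],[0.9,-9.3,0,0,0,0,240],[0.9,-9.3,0,0,0,0,240],[0.9,-9.3,0,0,0,0,240],[0.9,-9.3,0,0,0,0,240],[0.9,-9.3,0,0,0,0,240]])

```text
clock: 4.55
tcp_pos: [0.4753, 0.0229, 0.2224]
eef_rot: [[-0.988, 0.157, -0.0], [0.157, 0.988, 0.0], [0.0, 0.0, -1.0]]
force: [0.1, -0.1, -0.7]
finger_gap: 0.0214
```

```bash
python3 - <<'E'
from h import *
s=read_state();c=get_calibration("wrist");im=camera("wrist");np.save("c2.npy",c,allow_pickle=True)
cv2.imwrite("pics/w4.png",im);print(s["tcp_pos"])
E
```

```text
[0.4752945  0.02285927 0.22239684]
```

View pics/w4.png

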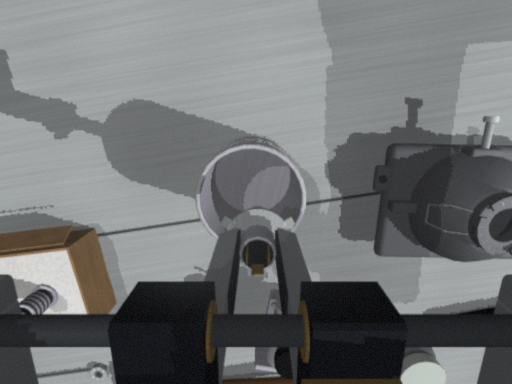

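```bash
python3 - <<'E'
from h import *
from scipy.optimize import least_squares
c=np.load("c2.npy",allow_pickle=True).item()
im=cv2.imread("pics/w4.png");crop(im,185,130,315,250,6,"pics/w4z.png")
def f(q):
    return [proj("wrist",[q[0],q[1]+0,.11],c)]
P=np.array([back("wrist",u,v,.11,c)[:2] for u,v in [(197,196),(306,196),(251,146),(213,160),(289,160),(211,233)]])
r=least_squares(lambda q:np.hypot(*(P-q).T)-.05,[.47,.02]);print(r.x,r.fun)
E
```

```text
[0.47443356 0.01829825] [-5.07120843e-05  1.67446105e-04 -3.59919046e-04  3.85614266e-04
  1.61861471e-04  8.76391451e-05]
```

View pics/w4z.png

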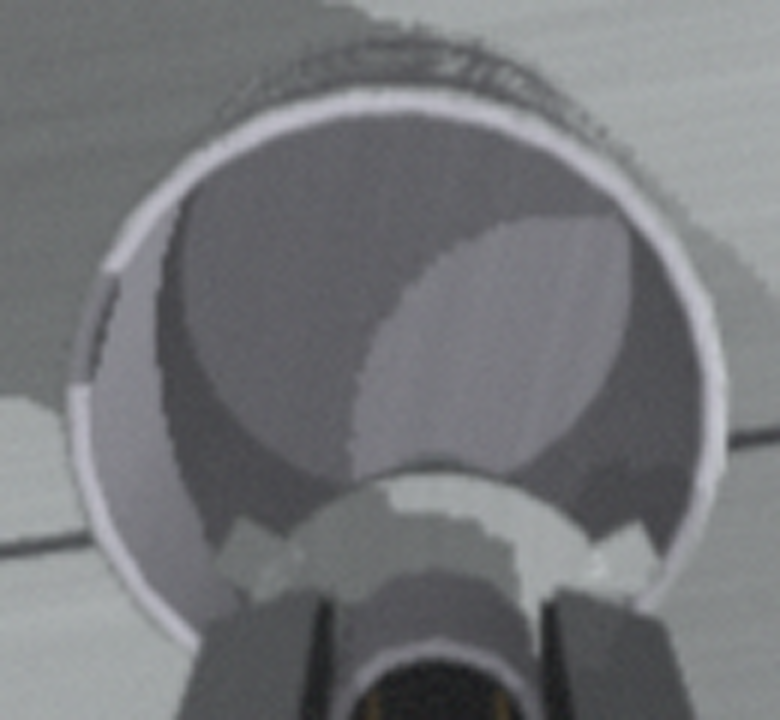

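```bash
python3 - <<'E'
from h import *
s=read_state();p=np.array(s["tcp_pos"]);R=np.array(s["eef_rot"])
d=R.T@(np.array([.4744,.0183,.087])-p)*100; d[0]-=2.3; print(d)
E
```

```text
[-2.28675933 -0.45810512 13.53804857]
```

Call:
step_arm(rows=[[-0.8,-0.2,0,0,4,0,240],[-1.6,-0.4,0,0,8,0,240],[-2.3,-0.5,0,0,12,0,240],[-2.3,-0.5,1.5,0,12,0,240],[-2.3,-0.5,3,0,12,0,240],[-2.3,-0.5,5,0,12,0,240],[-2.3,-0.5,7,0,12,0,240],[-2.3,-0.5,8.5,0,12,0,240]])

```text
clock: 5.4
tcp_pos: [0.4969, 0.014, 0.1361]
eef_rot: [[-0.966, 0.157, -0.206], [0.154, 0.988, 0.033], [0.209, -0.0, -0.978]]
force: [0.6, -0.6, -1.6]
finger_gap: 0.0214
```

```bash
python3 - <<'E'
from h import *
s=read_state();p=np.array(s["tcp_pos"]);R=np.array(s["eef_rot"]);print(p,s["force"])
im=camera("wrist");cv2.imwrite("pics/w5.png",im)
p=np.array(read_state()["tcp_pos"]);print(p)
t=np.array([-.987,.157,0])*-.023+[.4744,.0183,.087]
print(R.T@(t-p)*100, R.T@[0,0,-1])
E
```

```text
[0.49685794 0.01398501 0.13614676] [ 0.56066811 -0.5994249  -1.61182772]
[0.49608446 0.01401274 0.13420958]
[-1.07451098  0.08348137  4.59791385] [-2.09015501e-01  1.47832188e-04  9.77912316e-01]
```

View pics/w5.png

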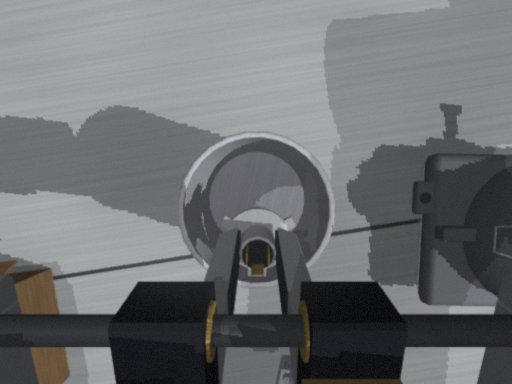

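Call:
step_arm(rows=[[-0.2,0,1,0,0,0,240],[-0.4,0,2,0,0,0,240],[-0.6,0,3,0,0,0,240],[-0.8,0,3.6,0,0,0,240],[-0.8,0,4,0,0,0,240],[-0.9,0,4.2,0,0,0,240],[-0.9,0,4.3,0,0,0,240],[-0.9,0,4.3,0,0,0,240]])

```text
clock: 6.25
tcp_pos: [0.4971, 0.0136, 0.0937]
eef_rot: [[-0.966, 0.158, -0.205], [0.154, 0.987, 0.033], [0.208, 0.0, -0.978]]
force: [-0.6, 0.2, -0.3]
finger_gap: 0.0215
```

```bash
python3 - <<'E'
from h import *
for i in range(3):
    s=read_state();print(s["tcp_pos"],s["force"]); im=camera("scene")
cv2.imwrite("pics/s5.png",im[100:220,200:360].repeat(4,0).repeat(4,1))
E
```

```text
[0.49706979 0.01362306 0.09367441] [-0.5870546   0.20198395 -0.32372683]
[0.49708182 0.01360804 0.0937329 ] [-0.14062989 -0.92385    -0.21373187]
[0.49710458 0.01358677 0.09378965] [-0.61634754  0.65746781 -0.81711929]
```

View pics/s5.png

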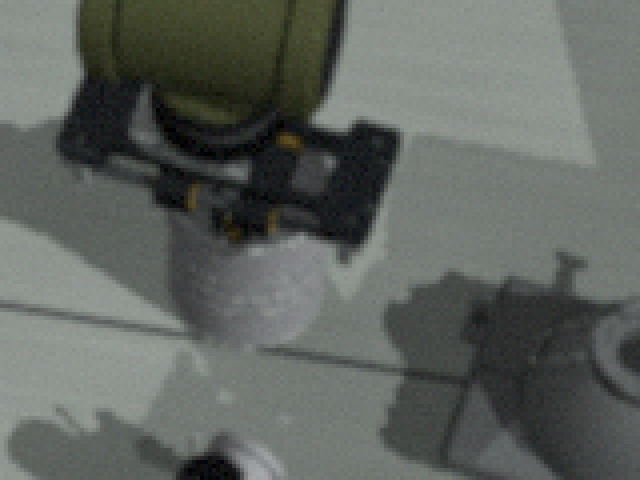

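Call:
step_arm(rows=[[0,0,0.1,0,0,0,240],[0,0,0.2,0,0,0,240],[-0.1,0,0.3,0,0,0,240],[-0.1,0,0.4,0,0,0,240],[-0.1,0,0.5,0,0,0,240],[-0.1,0,0.6,0,0,0,240],[-0.1,0,0.7,0,0,0,240],[-0.1,0,0.7,0,0,0,240]])

```text
clock: 7.2
tcp_pos: [0.4964, 0.0137, 0.0863]
eef_rot: [[-0.966, 0.158, -0.206], [0.154, 0.987, 0.033], [0.208, -0.0, -0.978]]
force: [0.8, 0.8, -0.8]
finger_gap: 0.0214
```

```bash
python3 - <<'E'
from h import *
for i in range(2):
    s=read_state();print(s["tcp_pos"],s["force"]); im=camera("wrist")
cv2.imwrite("pics/w6.png",im)
E
```

```text
[0.49640505 0.0137033  0.08632535] [ 0.80314403  0.84181381 -0.82402505]
[0.49646333 0.01368044 0.08641049] [ 0.17127626 -0.13834602 -0.66028776]
```

View pics/w6.png

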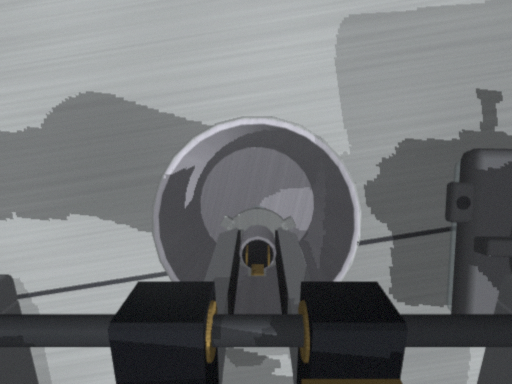

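Call:
step_arm(rows=[[0,0,0.05,0,0,0,240],[0,0,0.1,0,0,0,240],[0,0,0.15,0,0,0,240],[0,0,0.2,0,0,0,240],[0,0,0.2,0,0,0,240],[0,0,0.2,0,0,0,240],[0,0,0.2,0,0,0,240],[0,0,0.2,0,0,0,240]])

```text
clock: 8.1
tcp_pos: [0.4961, 0.0138, 0.0845]
eef_rot: [[-0.966, 0.158, -0.205], [0.154, 0.987, 0.033], [0.208, -0.0, -0.978]]
force: [-0.4, -0.5, -0.5]
finger_gap: 0.0217
```

Call:
step_arm(rows=[[0,0,0,0,0,0,191],[0,0,0,0,0,0,188],[0,0,0,0,0,0,185],[0,0,0,0,0,0,182],[0,0,0,0,0,0,178],[0,0,0,0,0,0,174],[0,0,0,0,0,0,170],[0,0,0,0,0,0,165]])

```text
clock: 8.9
tcp_pos: [0.4961, 0.0139, 0.0845]
eef_rot: [[-0.966, 0.158, -0.205], [0.154, 0.987, 0.033], [0.208, 0.0, -0.978]]
force: [-1.3, 1.2, -0.1]
finger_gap: 0.033
```

```bash
python3 - <<'E'
from h import *
s=read_state();print(s["tcp_pos"],s["force"],s["finger_gap"]); im=camera("wrist")
crop(im,130,90,380,290,3,"pics/w7.png")
E
```

```text
[0.49606394 0.01385522 0.08452124] [-1.2870849   1.24371018 -0.0726444 ] 0.032975472858017066
```

View pics/w7.png

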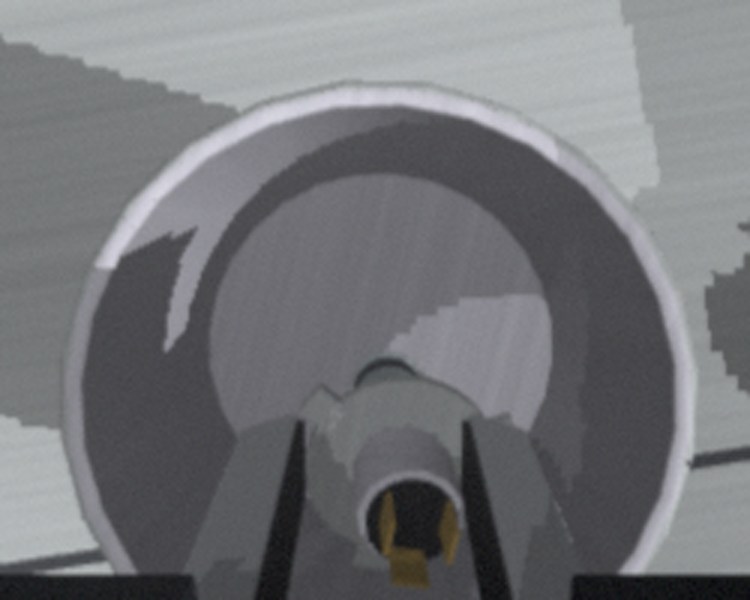

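Call:
step_arm(rows=[[0.2,0,0,0,0,0,165],[0.4,0,0,0,0,0,165],[0.7,0.1,0,0,0,0,165],[0.8,0.2,0,0,0,0,162],[0.8,0.3,0,0,0,0,159],[0.8,0.4,0,0,0,0,156],[0.8,0.4,0,0,0,0,153],[0.8,0.4,0,0,0,0,150]])

```text
clock: 9.75
tcp_pos: [0.489, 0.0189, 0.0861]
eef_rot: [[-0.966, 0.158, -0.205], [0.154, 0.987, 0.033], [0.208, -0.0, -0.978]]
force: [0.2, -0.8, 0.4]
finger_gap: 0.0388
```

```bash
python3 - <<'E'
from h import *
s=read_state();print(s["tcp_pos"],s["force"],s["finger_gap"]); im=camera("wrist")
crop(im,130,90,380,290,3,"pics/w8.png")
E
```

```text
[0.48899718 0.01888909 0.08612682] [ 0.23091095 -0.84192551  0.35626534] 0.038807491987598426
```

View pics/w8.png

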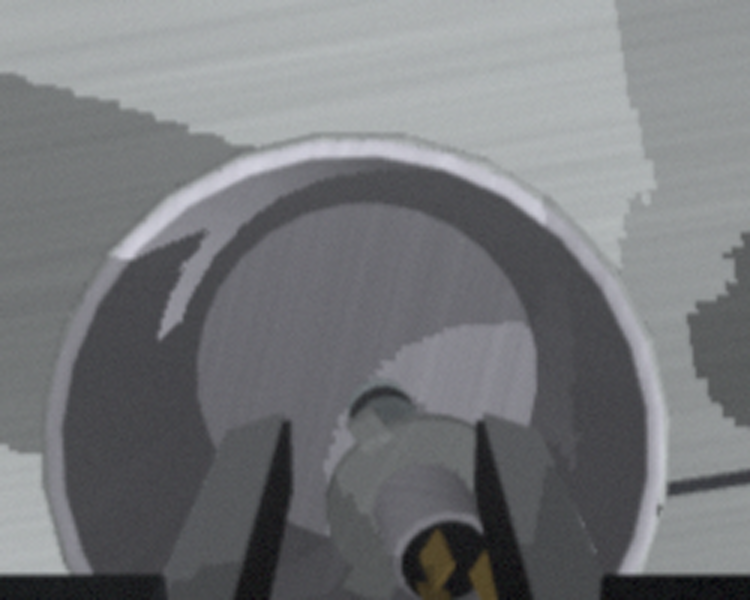

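Call:
step_arm(rows=[[0.1,0,-0.4,0,0,0,150],[0.2,0,-0.8,0,0,0,150],[0.3,0,-1.2,0,0,0,150],[0.4,0,-1.7,0,0,0,150],[0.5,0,-2.2,0,0,0,150],[0.6,0,-2.7,0,0,0,150],[0.8,0,-3.5,0,0,0,150],[1,0,-4.5,0,0,0,150]])

```text
clock: 10.6
tcp_pos: [0.4885, 0.019, 0.1329]
eef_rot: [[-0.966, 0.158, -0.206], [0.154, 0.987, 0.033], [0.208, -0.0, -0.978]]
force: [0.1, -0.3, 0.7]
finger_gap: 0.0388
```

```bash
python3 - <<'E'
from h import *
s=read_state();print(s["tcp_pos"],s["force"],s["finger_gap"]); im=camera("wrist")
crop(im,130,90,380,290,3,"pics/w9.png")
E
```

```text
[0.48845111 0.01900946 0.13289959] [ 0.12638203 -0.25197847  0.6622977 ] 0.038820745597525706
```

View pics/w9.png

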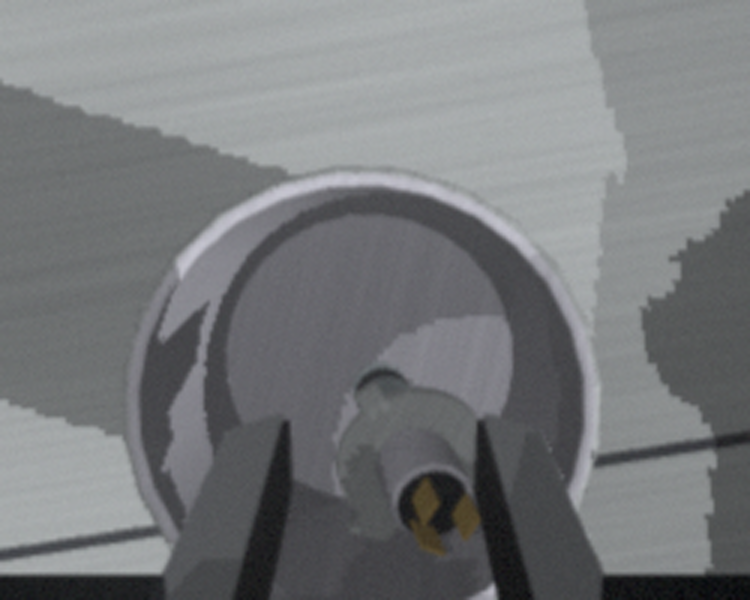

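```bash
python3 - <<'E'
from h import *
s=read_state();p=np.array(s["tcp_pos"])
print(tool(0,0,.232-p[2]),tool(.56-p[0],-.325-p[1],.232-p[2]))
E
```

```text
[ 2.00376944e+00  2.40279303e-03 -9.52716298e+00] [-10.15022203 -32.84983841 -12.09169703]
```

Call:
step_arm(rows=[[0.6,0,-3,0,0,0,150],[1.4,0,-7,0,-4,0,100],[0.5,-2,-10,0,-8,0,50],[-1,-6,-10.5,0,-12,0,0],[-2.5,-10,-10.8,0,-12,0,0],[-4,-14.5,-11,0,-12,0,0],[-5.5,-19,-11.3,0,-12,0,0],[-7,-23.5,-11.5,0,-12,0,0]])

```text
clock: 11.45
tcp_pos: [0.5427, -0.2296, 0.2308]
eef_rot: [[-0.987, 0.158, 0.001], [0.158, 0.987, -0.0], [-0.001, -0.0, -1.0]]
force: [0.6, 0.5, 0.3]
finger_gap: 0.0912
```

```bash
python3 - <<'E'
from h import *
s=read_state();p=np.array(s["tcp_pos"])
print(p,tool(.56-p[0],-.325-p[1],.232-p[2]))
E
```

```text
[ 0.54270991 -0.22959257  0.23078928] [-3.21346914 -9.14821702 -0.11681083]
```

Call:
step_arm(rows=[[-1.2,-4,0,0,0,0,0],[-2.2,-7,0,0,0,0,0],[-3,-8.7,0,0,0,0,0],[-3,-8.7,0,0,0,0,0],[-3,-8.7,0,0,0,0,0],[-3,-8.7,0,0,0,0,0],[-3,-8.7,0,0,0,0,0],[-3,-8.7,0,0,0,0,0]])

```text
clock: 12.25
tcp_pos: [0.5587, -0.3176, 0.2306]
eef_rot: [[-0.988, 0.157, 0.0], [0.157, 0.988, -0.0], [-0.0, -0.0, -1.0]]
force: [-0.4, -0.1, 0.5]
finger_gap: 0.0942
```

```bash
python3 - <<'E'
from h import *
s=read_state();c=get_calibration("wrist");im=camera("wrist");np.save("c3.npy",c,allow_pickle=True)
cv2.imwrite("pics/w10.png",im);print(s["tcp_pos"]); crop(im,130,90,380,290,3,"pics/w10z.png")
E
```

```text
[ 0.55869541 -0.31758448  0.2305668 ]
```

View pics/w10z.png

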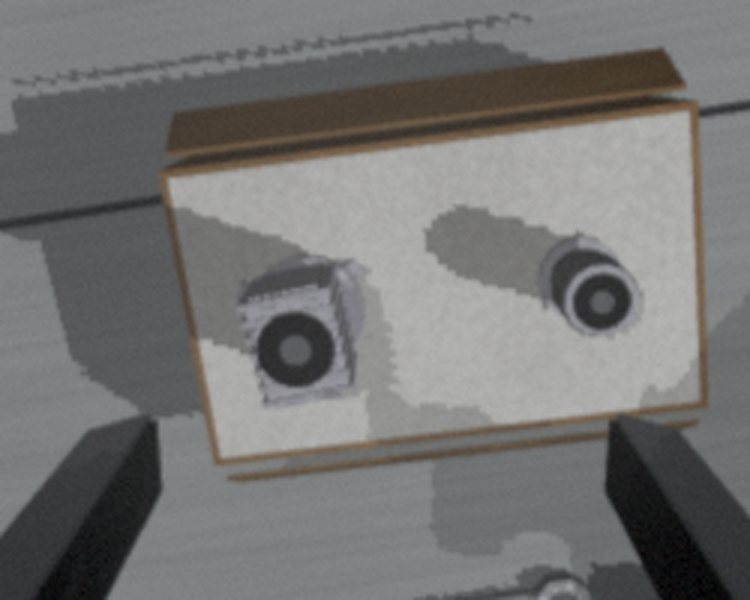

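```bash
python3 - <<'E'
from h import *
c=np.load("c3.npy",allow_pickle=True).item()
im=cv2.imread("pics/w10.png"); a=im[165:235,200:260]
a=cv2.resize(a,None,fx=8,fy=8,interpolation=2); a=cv2.convertScaleAbs(a,alpha=1.5,beta=-60)
cv2.imwrite("pics/w10zz.png",a)
k=lambda x,y:(130+x/3,90+y/3)
Q=[back("wrist",*k(*q),.108,c) for q in [(240,300),(333,287),(355,392),(265,405)]]
for i in range(4):
    d=Q[(i+1)%4]-Q[i];print(np.linalg.norm(d),np.degrees(np.arctan2(d[1],d[0])))
print(np.mean(Q,0)); b=back("wrist",*k(295,348),.108,c);print(b,proj("wrist",[b[0],b[1],.062],c))
print(back("wrist",*k(602,300),.096,c))
C=[back("wrist",*k(*q),.06,c) for q in[(163,175),(695,105),(705,405),(217,462)]];print(np.round(C,4).tolist(),np.mean(C,0));d=C[1]-C[0];print(np.degrees(np.arctan2(d[1],d[0])))
E
```

```text
0.029632347864088814 89.14789002369166
0.03556911894366068 1.716951992458861
0.029641157186760605 -90.30393344078813
0.03585209253798388 -178.3152605745861
[ 0.56256623 -0.34447176  0.108     ]
[ 0.56277206 -0.34559697  0.108     ] [232.10917204 193.56531194]
[ 0.56583965 -0.24484082  0.096     ]
[[0.5062, -0.3872, 0.06], [0.5116, -0.1991, 0.06], [0.6236, -0.2026, 0.06], [0.6176, -0.3909, 0.06]] [ 0.5647536  -0.29494811  0.06      ]
88.37907529127777
```

View pics/w10zz.png

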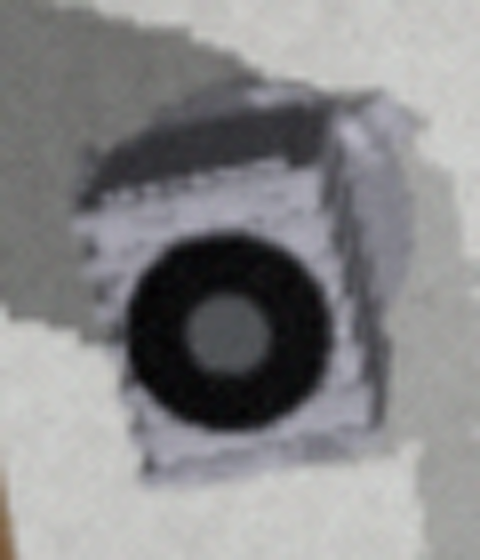

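```bash
python3 - <<'E'
from h import *
s=read_state();p=s["tcp_pos"]
print(tool(.563-p[0],-.345-p[1],.095-p[2]))
E
```

```text
[-0.85165242 -2.62161504 13.55067002]
```

Call:
step_arm(rows=[[-0.4,-1.3,1,0,0,-5,0],[-0.9,-2.6,3,0,0,-9.7,0],[-0.9,-2.6,6,0,0,-9.7,60],[-0.9,-2.6,8.5,0,0,-9.7,80],[-0.9,-2.6,8.5,0,0,-9.7,100],[-0.9,-2.6,8.5,0,0,-9.7,100],[-0.9,-2.6,8.5,0,0,-9.7,100],[-0.9,-2.6,8.5,0,0,-9.7,100]])

```text
clock: 13.1
tcp_pos: [0.5638, -0.3456, 0.1469]
eef_rot: [[-1.0, -0.011, 0.002], [-0.011, 1.0, -0.001], [-0.002, -0.001, -1.0]]
force: [-0.3, 0.1, 0.2]
finger_gap: 0.0573
```

```bash
python3 - <<'E'
from h import *
s=read_state();c=get_calibration("wrist");im=camera("wrist")
print(s["tcp_pos"],s["finger_gap"],proj("wrist",[.563,-.345,.108],c)); crop(im,130,90,380,290,3,"pics/w11z.png")
p=s["tcp_pos"]
print(tool(.563-p[0],-.345-p[1],.095-p[2]))
E
```

```text
[ 0.56384034 -0.34556116  0.14690976] 0.05727669483161059 [257.17957996 229.13441728]
[0.09140919 0.06285139 5.19077368]
```

View pics/w11z.png

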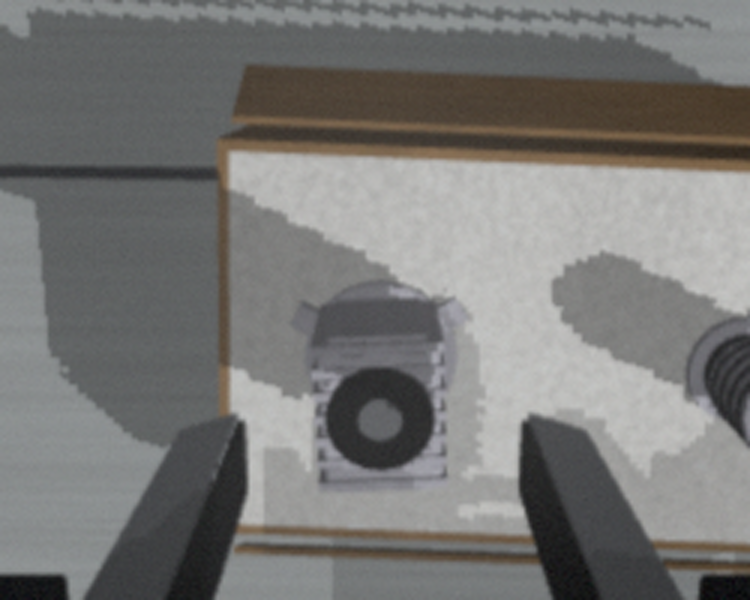

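Call:
step_arm(rows=[[0.1,0,2,0,0,-2.5,100],[0.1,0,3.8,0,0,-2.5,100],[0.1,0,4.8,0,0,-2.5,100],[0.1,0,5.2,0,0,-2.5,100],[0.1,0,5.2,0,0,-2.5,110],[0.1,0,5.2,0,0,-2.5,150],[0.1,0,5.2,0,0,-2.5,180],[0.1,0,5.2,0,0,-2.5,240]], grip_force=25)

```text
clock: 13.95
tcp_pos: [0.5625, -0.3455, 0.0938]
eef_rot: [[-0.999, -0.054, 0.001], [-0.054, 0.999, -0.001], [-0.001, -0.001, -1.0]]
force: [0.5, 0.7, -0.1]
finger_gap: 0.033
```

Call:
step_arm(rows=[[0,0,0,0,0,0,240],[0,0,0,0,0,0,240],[0,0,0,0,0,0,240],[0,0,-0.5,0,0,0,240],[0,0,-1,0,0,0,240],[0,0,-2,0,0,0,240],[0,0,-4,0,0,0,240],[0,0,-6,0,0,0,240]], grip_force=25)

```text
clock: 14.75
tcp_pos: [0.5623, -0.3453, 0.1542]
eef_rot: [[-0.999, -0.054, -0.0], [-0.054, 0.999, 0.0], [0.0, 0.0, -1.0]]
force: [0.4, -0.0, -1.0]
finger_gap: 0.0297
```

```bash
python3 - <<'E'
from h import *
s=read_state();c=get_calibration("wrist");im=camera("wrist")
print(s["tcp_pos"],s["finger_gap"],s["force"]); crop(im,130,90,380,290,3,"pics/w12z.png")
E
```

```text
[ 0.56225384 -0.3452919   0.15424281] 0.029695173378751598 [ 0.38299649 -0.00758967 -1.00141193]
```

View pics/w12z.png

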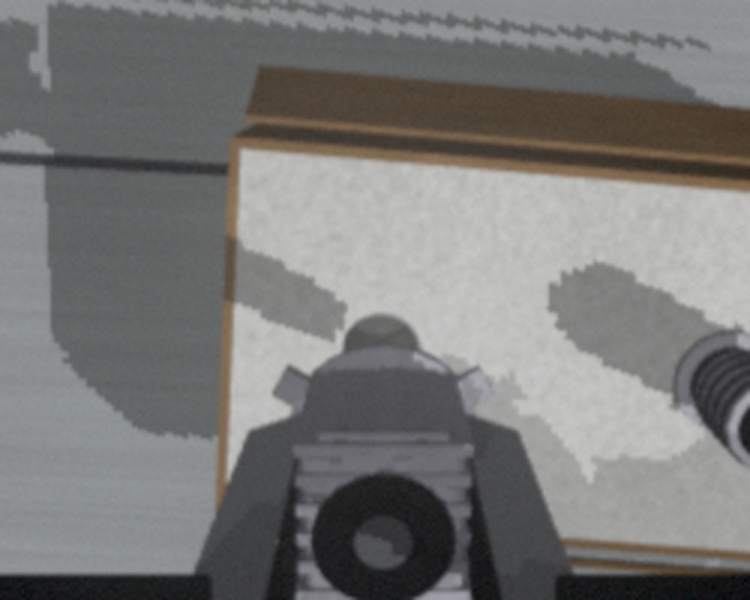

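```bash
python3 - <<'E'
from h import *
s=read_state();p=s["tcp_pos"]
print(tool(0,0,.26-p[2]),tool(.54-p[0],-.05-p[1],.26-p[2]))
E
```

```text
[ -0.03947865  -0.03115654 -10.16554909] [  0.67699295  29.65267535 -10.25930996]
```

Call:
step_arm(rows=[[0,0,-2,0,0,0,240],[0,0,-5,0,0,0,240],[0,1,-8,0,0,1,240],[0.1,4,-10,0,0,3,240],[0.2,8,-10.3,0,0,5,240],[0.3,12.5,-10.3,0,0,7,240],[0.4,17,-10.3,0,0,9,240],[0.5,21.5,-10.3,0,0,11,240]])

```text
clock: 15.6
tcp_pos: [0.5452, -0.1293, 0.2563]
eef_rot: [[-0.99, 0.139, 0.0], [0.139, 0.99, -0.0], [-0.0, -0.0, -1.0]]
force: [1.7, -0.2, -1.0]
finger_gap: 0.0303
```

```bash
python3 - <<'E'
from h import *
s=read_state();p=s["tcp_pos"]
print(p,s["finger_gap"],tool(.539-p[0],.259-p[1],.225-p[2]),tool(.539-p[0],.259-p[1],0))
E
```

```text
[ 0.54515984 -0.12927043  0.25632004] 0.030277423528942082 [ 6.00216785 38.36542993  3.12984698] [ 6.00112796e+00  3.83654165e+01 -2.15643875e-03]
```

Call:
step_arm(rows=[[0.7,4.5,0,0,0,1,240],[1.4,9,0,0,0,1.9,240],[2.1,13.5,0,0,0,1.9,240],[2.8,18,0,0,0,1.9,240],[3.5,22.5,0,0,0,1.9,240],[4.2,27,0,0,0,1.9,240],[4.8,31,0,0,0,1.9,240],[5.3,34,0,0,0,1.9,240]])

```text
clock: 16.4
tcp_pos: [0.5393, 0.2155, 0.2562]
eef_rot: [[-0.986, 0.169, 0.0], [0.169, 0.986, 0.0], [-0.0, 0.0, -1.0]]
force: [0.7, 0.2, -1.6]
finger_gap: 0.0298
```

```bash
python3 - <<'E'
from h import *
s=read_state();p=s["tcp_pos"]
print(p,s["finger_gap"],tool(.539-p[0],.259-p[1],.23-p[2]))
E
```

```text
[0.53932538 0.21551112 0.25623614] 0.029776556063148125 [0.76564288 4.28059864 2.62440443]
```

Call:
step_arm(rows=[[0.4,2,0,0,0,0,240],[0.6,3.5,0,0,0,0,240],[0.7,4.2,0.8,0,0,0,240],[0.8,4.2,1.6,0,0,0,240],[0.8,4.2,2.3,0,0,0,240],[0.8,4.2,2.6,0,0,0,240],[0.8,4.2,2.6,0,0,0,240],[0.8,4.2,2.6,0,0,0,240]])

```text
clock: 17.2
tcp_pos: [0.5393, 0.2555, 0.2305]
eef_rot: [[-0.985, 0.171, 0.0], [0.171, 0.985, 0.0], [-0.0, 0.0, -1.0]]
force: [-0.7, -0.3, -1.0]
finger_gap: 0.0297
```

```bash
python3 - <<'E'
from h import *
s=read_state();c=get_calibration("wrist");im=camera("wrist");np.save("c4.npy",c,allow_pickle=True)
print(s["tcp_pos"],s["finger_gap"],np.round(s["eef_rot"],3).tolist());cv2.imwrite("pics/w13.png",im); crop(im,130,90,380,290,3,"pics/w13z.png")
sc=camera("scene");tp=camera("top");cv2.imwrite("pics/s13.png",sc);cv2.imwrite("pics/t13.png",tp)
a=cv2.resize(sc[120:220,310:410],None,fx=4,fy=4,interpolation=2);b=cv2.resize(tp[180:280,125:225],None,fx=4,fy=4,interpolation=2)
cv2.imwrite("pics/st13.png",np.hstack([a,b]))
E
```

```text
[0.53926288 0.25546909 0.23046459] 0.029715485956093784 [[-0.985, 0.171, 0.0], [0.171, 0.985, 0.0], [-0.0, 0.0, -1.0]]
```

View pics/w13z.png

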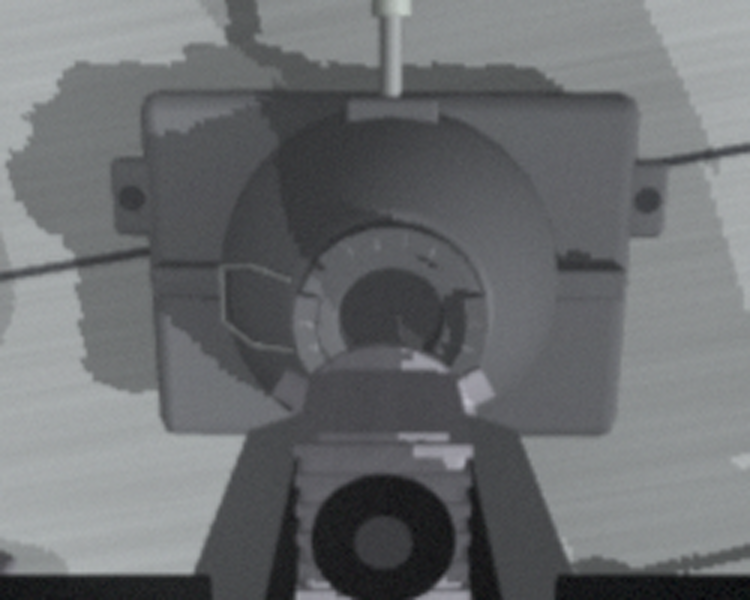

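View pics/st13.png

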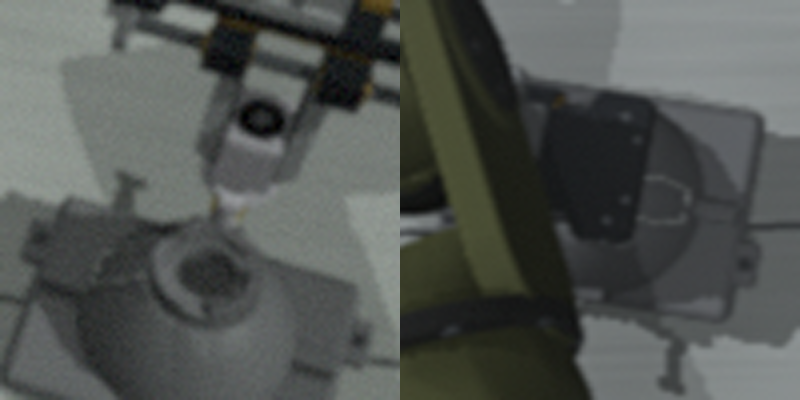

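```bash
python3 - <<'E'
from h import *
c=np.load("c4.npy",allow_pickle=True).item()
k=lambda x,y:(130+x/3,90+y/3)
B=lambda x,y,z:back("wrist",*k(x,y),z,c)
tx=np.array([-.985,.171,0]);ty=np.array([.171,.985,0])
T=np.array([.5393,.2555,0])
for nm,P in [("liptop",B(391,224,.104)-.031*tx),("holetop",B(391.5,268,.100)-.017*tx),("holeL",B(340,315,.1)),("holeR",B(443,315,.1)),("lipL",B(294,318,.104)),("lipR",B(489,318,.104))]:
    print(nm,P.round(4),"tool",((P-T)@tx).round(4),((P-T)@ty).round(4))
print("bulb axis", [ (B(384,542,.2443-.0-.0)-T)@v for v in (tx,ty)])
for z in (.2455,): print(proj("wrist",[.5393,.2555,z],c))
E
```

```text
liptop [0.54  0.259 0.104] tool -0.0001 0.0035
holetop [0.5409 0.2591 0.1   ] tool -0.001 0.0038
holeL [0.5367 0.2429 0.1   ] tool 0.0004 -0.0129
holeR [0.5424 0.2759 0.1   ] tool 0.0004 0.0206
lipL [0.5342 0.2285 0.104 ] tool 0.0005 -0.0275
lipR [0.5448 0.2902 0.104 ] tool 0.0005 0.0351
bulb axis [np.float64(-0.001401048267898693), np.float64(0.001026095077171233)]
[256.03795467 269.40114991]
```

Call:
step_arm(rows=[[0,0.2,0,0,0,0,240],[0,0.3,0.4,0,0,0,240],[0,0.3,1,0,0,0,240],[0,0.3,1.7,0,0,0,240],[0,0.3,2.4,0,0,0,240],[0,0.3,2.9,0,0,0,240],[0,0.3,3.2,0,0,0,240],[0,0.3,3.3,0,0,0,240]])

```text
clock: 18.15
tcp_pos: [0.5395, 0.2588, 0.1968]
eef_rot: [[-0.985, 0.17, -0.0], [0.17, 0.985, -0.0], [0.0, -0.0, -1.0]]
force: [-0.4, -0.3, -1.2]
finger_gap: 0.0298
```

Call:
step_arm(rows=[[0,0,0,0,0,0,240],[0,0,0,0,0,0,240],[0,0,0,0,0,0,240],[0,0,0,0,0,0,240],[0,0,0,0,0,0,240],[0,0,0,0,0,0,240],[0,0,0,0,0,0,240],[0,0,0,0,0,0,240]])

```text
clock: 18.95
tcp_pos: [0.5396, 0.2588, 0.1972]
eef_rot: [[-0.985, 0.17, 0.0], [0.17, 0.985, 0.0], [-0.0, 0.0, -1.0]]
force: [-1.1, 0.1, -1.8]
finger_gap: 0.0301
```

```bash
python3 - <<'E'
from h import *
s=read_state();c=get_calibration("wrist");im=camera("wrist")
print(s["clock"],s["tcp_pos"],s["finger_gap"],s["force"],np.abs(s["qvel"]).max(),np.round(s["eef_rot"],3).tolist()); crop(im,130,90,380,290,3,"pics/w14z.png")
sc=camera("scene");cv2.imwrite("pics/s14.png",sc)
crop(sc,230,110,410,230,4,"pics/s14z.png")
n=s["tcp_pos"]
for nm,X in [("nose",[n[0],n[1],n[2]-.082]),("sock",[.5398,.2586,.104]),("sinktop",[n[0],n[1],n[2]+.014])]: print(nm,(proj("scene",X)-[230,110])*4)
E
```

```text
18.95 [0.53958255 0.25880877 0.19722872] 0.030068547102951346 [-1.09922747  0.06992194 -1.84121723] 0.043639624665778094 [[-0.985, 0.17, 0.0], [0.17, 0.985, 0.0], [-0.0, 0.0, -1.0]]
nose [533.50095691 293.60298879]
sock [528.99201285 304.28248509]
sinktop [571.8187665  196.48994061]
```

View pics/w14z.png

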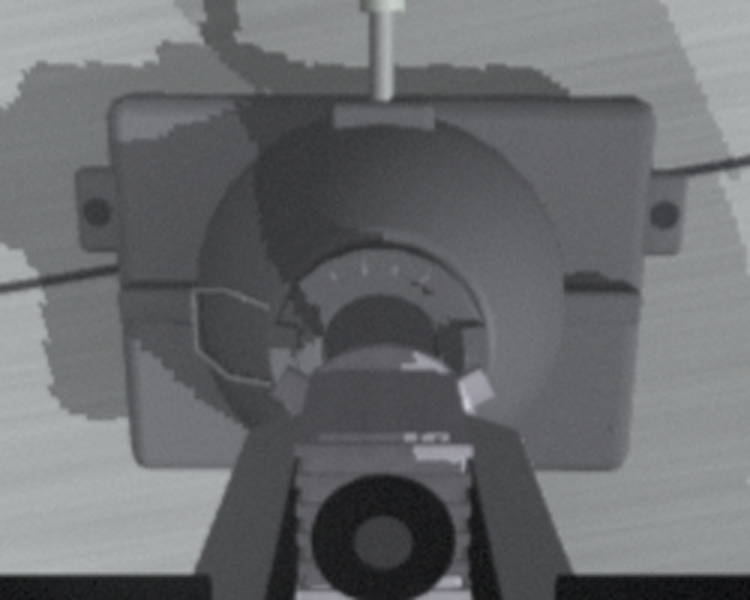

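View pics/s14z.png

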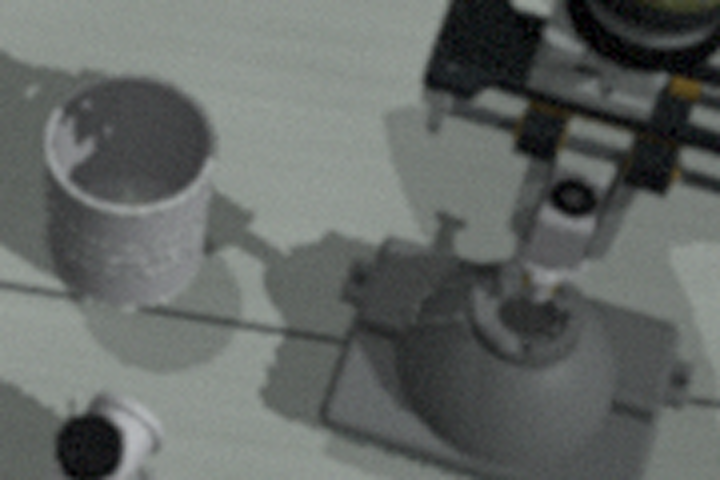

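```bash
python3 - <<'E'
from h import *
sc=cv2.imread("pics/s14.png");a=sc[145:210,335:395]
a=cv2.resize(a,None,fx=9,fy=9,interpolation=2);a=cv2.convertScaleAbs(a,alpha=1.6,beta=-60)
n=read_state()["tcp_pos"]
def circ(X,r,col):
    th=np.linspace(0,2*np.pi,60)
    pts=np.array([(proj("scene",[X[0]+r*np.cos(t),X[1]+r*np.sin(t),X[2]])-[335,145])*9+4 for t in th]).astype(int)
    cv2.polylines(a,[pts],True,col,1)
b=a.copy()
circ([.5396,.2588,.104],.031,(0,255,0));circ([.5396,.2588,.104],.024,(0,255,0));circ([.5396,.2588,.1],.017,(0,255,255))
circ([n[0],n[1],n[2]-.034],.021,(0,0,255));
cv2.imwrite("pics/s14e.png",cv2.resize(np.hstack([b,a]),(800,433)))
E
```

```text
(no output)
```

View pics/s14e.png

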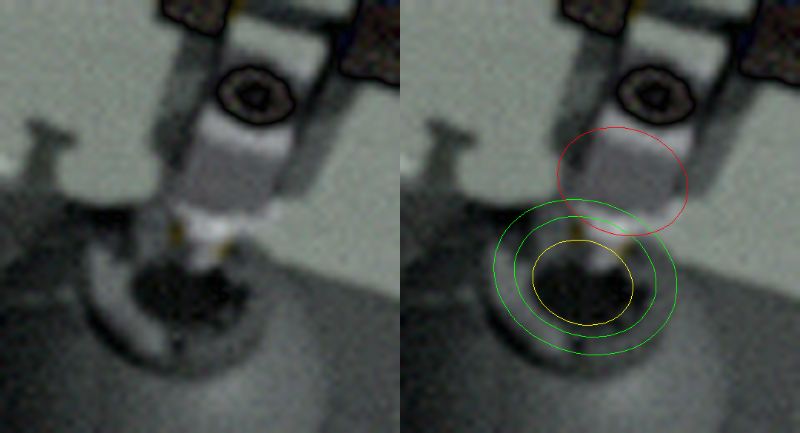

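```bash
python3 - <<'E'
from h import *
s=read_state();print(s["clock"],s["tcp_pos"],s["finger_gap"],s["force"]);close_job()
E
```

```text
19.05 [0.5395785  0.25878137 0.19718361] 0.02976321148445373 [-0.04497359 -0.5508008  -1.68873672]
the job is handed in; nothing more can be done
```

I drew the old bulb out of the socket, lowered it tilted into the tin, and let go of it leaning on the wall. I then took the three-tab LED bulb from the carton, carried it at height to the headlight, and handed the job in at 19.05 s. `close_job()` gave no verdict.

**LED bulb position:** It was still held at hand-in (gap 29.8 mm, arm still) and upright. I worked out its tip at about 11 mm above the socket mouth. Its yaw was within about 1° of the headlight's, wide tab towards the wide notch. The narrow tabs were visible, but the wide one was hidden under the heat sink, so I inferred its side from them.

**Centring:** The wrist camera put the nose about 1 mm from the socket axis. The scene camera was coarser: it agreed to within about one pixel (roughly 2–3 mm) and hinted at a small offset, inside the 7 mm allowed.

**Old bulb and tin:** The wrist view after release showed the old bulb standing well inside the tin, clear of the fingers. I never felt the nose touch the tin's floor on the force reading, so the bulb may have settled the last millimetre or so on its own. The final scene image shows the tin upright and apparently in place, but I did not measure the tin or the bystanders again.

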